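# Park the balance and start its tie-down bolt

## Task

Switch the bench balance off by pressing its round push button fully down and letting it spring back up. Then start the cranked tie-down bolt beside it: turn the crank backward (anticlockwise from above) until the bolt is felt and seen to drop off its thread start, then turn it forward (clockwise) one full turn from where it dropped. Finish while still holding the crank's handle still there with the gripper, so that the bolt stays started, and leave the beaker, the weight and the caliper where they are.

Things in the scene. Friction and masses are not known exactly. Their poses are not given: they have to be found in the camera images.
- balance: Cream bench balance, 280 mm deep (its x), 200 mm wide (its y), standing on the bench and too heavy to be moved. Origin: centre of its underside on the bench. Its x axis points away from the display end, towards the clear upright draught shield at its back (top 130 mm above the bench); the rest of the balance is at most 79 mm high.
- button_top (a point): Centre of the top face of the balance's one push button: a white round cap of 22 mm diameter standing in a grey round collar of 38 mm diameter, on the front panel of the balance, to the -y side of the display. Out, its top is 75 mm above the bench, 6 mm above the collar. It is pressed straight down.
- button (a joint): Travel of the push button in m: 0 = out, 0.006 = fully down. A spring pushes it back; fully down takes 5 N.
- tiedown: Steel nut plate fixed to the bench on the balance's +y side, 120 x 100 x 8 mm, with a tongue that reaches under the balance and a round threaded boss (56 mm diameter, top 60 mm above the bench) in its middle. Origin: centre of the plate's underside, on the bolt's upright axis. It cannot be moved.
- bolt_axis (a point): Point on the upright axis of bolt and crank, at the top of the crank's hub, 78 mm above the bench. Fixed to the nut plate; it does not turn.
- handle: Black upright round handle of the crank, 16 mm diameter, 40 mm long (from 76 to 116 mm above the bench), spinning freely on its pin. Origin: its centre, 96 mm above the bench, 55 mm from the bolt axis. Moving it round the axis on a level circle of 55 mm radius turns the crank; it stays at the same height. The crank arm below it is 72 mm above the bench at its top (73 mm under the handle).
- crank (a joint): Angle of the crank in rad, growing clockwise seen from above (forward, tightening). At 0 the handle lies on the -x side of the bolt axis in the nut plate's frame. Starts between 1.2 and 2.6; stops at -1.6 and 9.5. It turns the bolt with it and stays where it is left; about 2 N at the handle turns it.
- bolt (a joint): Depth of the bolt in m: near 0 at the top of the thread start, 0.008 deeper per forward turn (8 mm pitch). It first rests loosely on the thread, 0 to 0.005 deep. Turned backward it climbs a little, then drops 0.008 at once as it passes the thread start (the thread drop), at a crank angle from -0.7 to 0.6 that differs each time. From there, forward takes it into the thread.
- bolt_top (a point): Centre of the top of the bolt's steel hexagon head (17 mm across, 12 mm tall) above the middle of the crank's hub: 105 mm above the bench at bolt depth 0, lower by the bolt's depth. The bolt slides freely up and down through the hub and rests on the thread by its own weight.
- beaker: Bystander: empty glass beaker, 66 mm diameter, 85 mm tall, beyond the tie-down on its +y side. Origin: centre of its underside.
- weight: Bystander: steel calibration weight with a small knob, 32 mm diameter, 47 mm tall, standing on the bench near the tie-down. Origin: centre of its underside.
- caliper: Bystander: digital caliper lying flat on the bench on the balance's -y side, 160 mm long, 13 mm thick. Origin: middle of its bar, on the bench.

How it is judged:
By the outcome, as a careful person would: the job done as asked, in the order asked, and still so for the second after the job is handed in, while the arm keeps its last pose, push and grip.
It also fails if it takes over 61 s, if anything falls off the work surface, if the arm or the gripper's body presses on something with over 40 N, if the wrist force passes 120 N, or if a joint passes its speed limit or range.

## Robot

A 6-joint arm with a two-finger parallel gripper is mounted at the origin on the work surface. World frame = base frame: x ahead of the robot, y to its left, z up, the work surface at z = 0. Lengths are in mm, angles in rad, forces in N, time in s.
With the tool pointing down it reaches from about 350 to 875 mm from the base axis. Payload 4.2 kg.
Tool frame: the origin (TCP) lies at the very end of the fingers, on their centre line; the grasp point (between the pads) lies 19 mm behind it; z points along the fingers, y is the direction in which the jaws open and shut (so a half turn about z gives the same grasp; the last joint's range is limited). The gripper opens to 85 mm and grips with 20 to 120 N. Pads are 22 mm wide; open, the fingers measure 114 mm over their backs; the gripper's body (76 mm by 85 mm) begins 54 mm behind the grasp point. The pads swing forward as they close: fully open they stand 13 mm farther back than shut.
Start: joints at [-1.07, 0.385, 0.008, 0, -1.194, -0.259], TCP at [149.674, -606.792, 231.312] pointing down, gripper open.
Joint ranges: [-3.14, 3.14], [-1.21, 2.06], [-1.07, 1.41], [-3.16, 2.05], [-2.99, -0.16], [-3.1, 3.1]. Speed limits (rad/s): [2.79, 2.79, 3.14, 3.14, 3.14, 3.14].

## Interface

Orientations are given as a unit quaternion [x, y, z, w].
In Python, from bench import telemetry, eyes, arm gives the robot as it stands. The module is installed in compiled form; this text tells all that it offers.
- The arm moves only by the tool move_arm, never from a script. Its argument "deltas" is text: rows parted by semicolons, each of 6 numbers parted by spaces: the shift along the tool's x, y, z in cm, then the turn, a rotation vector about the tool's x, y, z in rad. A call has 1 to 12 rows; each row shifts and turns the commanded pose from where the row before left it, along the tool's axes as they then stand; what a row does not reach is not made up. A row lasts 1/8 s, in which the tool goes at most 62.5 mm and 10.7 degrees, less where a joint would pass 70% of its speed; a pose out of reach is approached as far as the arm can. A call is refused whole if a number of a shift passes 6.25 or a number of a turn 0.188, either way. A call with a gripper value outside its range is refused whole. "grip" is the finger opening in cm, from 0 to 8.54, set as the call begins (left out, the last holds). The fingers move at their own pace and stop on an object; the grip force is fixed at half the most. Time passes only in rows, so rows that do not move let the fingers close. It gives the time, the measured TCP pose, the force and the opening at its end, in the units of the state.
- telemetry.read_state(): the state, without advancing time (a new reading comes with each control period).
- eyes.get_image(name): name is "side" or "top"; returns a dict with "pixels" (384x512x3 uint8, blue, green, red), "range_z" (384x512 float32, mm along the optical axis (not along the pixel's ray), 0 where there is no reading), "fx", "fy", "cx", "cy" (pixels), "origin" and "orientation" of the camera in the world. Camera axes: x right, y up, looking along -z (the intrinsics and any distortion apply to the point x, -y, -z); pixel columns grow to the right and rows downward; lengths in mm; the calibration is good to about 2 mm. A picture is of the moment at which its call begins.
- arm.job_done(): hands the job in, once; it reports no verdict.
Trained networks look in a picture, given as the dict that the camera call returned (one of the last four; its "shot" number tells which), for a name from the list of things; names that differ only in an ending like _2 or _b are one class to them, and where a whole thing is asked for, a point or a joint stands for the part that bears it (a point fixed in the world has none). Each returns a list of dicts, best first, with "p" (0 to 1); they miss things now and then, are a little off and sometimes report something else, mostly with a low value. They report only what shows in the picture. A call takes as long as a camera call.
- eyes.boxes_of(picture, name): "point" ([x, y, z] in mm, in world coordinates, good to about 4 mm: the middle of the surface that is visible of it).
The state is a dict: "clock": time; "joints": joint angles; "joint_vel": joint speeds; "joint_efforts": joint torques, N m; "position": TCP position; "ee_rot": TCP orientation; "contact_force": force on the tool from outside, world axes, zero at the start; "wrist_torque": the same for the moment, N m; "gripper_width": finger opening in mm.
Only numpy, scipy, OpenCV 4.12 (cv2) and the standard library are available. Lean on these libraries where they do the work, as an engineer would, in place of code of your own. Each camera call takes 0.05 s, during which the arm holds its last target.

## Working session

There is one attempt and no reset: what is moved stays moved. The work goes in short steps, Python scripts to look and compute and a tool call to move; the robot and the scene stay as the last step left them, time stands still between calls to the robot, and variables do not carry over. Pictures are saved under pics/ and viewed, and the job is handed in when it is done.

Besides the shell and the picture viewer there is one more tool, called after "Emit:" as name(argument=value, ...) on one line, values as JSON. move_arm: Moves the arm, as the interface text tells. Its arguments: {"type":"object","properties":{"deltas":{"type":"string"},"grip":{"type":"number"}},"required":["deltas"]}

```bash
mkdir -p pics
cat > h.py <<'E'
import numpy as np,cv2
from scipy.spatial.transform import Rotation as R
from bench import telemetry, eyes, arm
def world(im,u,v,z=None):
    d=np.array([(u-im['cx'])/im['fx'],-(v-im['cy'])/im['fy'],-1.0])
    Rm=R.from_quat(im['orientation']).as_matrix(); o=np.array(im['origin'])
    w=Rm@d
    if z is None:
        return o+w*im['range_z'][int(v),int(u)]
    return o+w*(z-o[2])/w[2]
def proj(im,p):
    Rm=R.from_quat(im['orientation']).as_matrix()
    c=Rm.T@(np.array(p)-np.array(im['origin']))
    return im['cx']+im['fx']*c[0]/-c[2], im['cy']+im['fy']*(-c[1])/-c[2]
E
python3 - <<'E'
from h import *
s=telemetry.read_state();print({k:np.round(v,3) for k,v in s.items()})
for n in ['side','top']:
    im=eyes.get_image(n); print(n,im['origin'],im['orientation'],im['fx'],im['cx'],im['cy'],[k for k in im])
    cv2.imwrite(f'pics/{n}0.png',im['pixels'])
    for t in ['balance','button_top','tiedown','handle','bolt_top','crank','beaker','weight','caliper']:
        r=eyes.boxes_of(im,t); print(t,[(np.round(x['point'],1),round(x['p'],2)) for x in r[:3]])
E
```

```text
{'clock': np.float64(0.0), 'joints': array([-1.07 ,  0.386,  0.007, -0.   , -1.194, -0.259]), 'joint_vel': array([-0.   ,  0.   , -0.003,  0.001,  0.001,  0.001]), 'joint_efforts': array([ 0.0000e+00, -3.9229e+01,  1.8839e+01,  4.1860e+00, -5.0000e-03,
        0.0000e+00]), 'position': array([ 149.533, -606.251,  230.232]), 'ee_rot': array([-0.121,  0.993,  0.001, -0.   ]), 'contact_force': array([ 0.732, -0.975,  0.38 ]), 'wrist_torque': array([ 0.009, -0.026,  0.012]), 'gripper_width': np.float64(85.38)}
side [137.92092065 534.80950449 572.43101378] [-0.14842271  0.44531576  0.83228121 -0.2949111 ] 347.6675812249789 250.19556032366026 190.23742294470665 ['pixels', 'range_z', 'fx', 'fy', 'cx', 'cy', 'origin', 'orientation', 'shot']
balance []
button_top [(array([ 436.9, -212.1,   77.2]), 0.42)]
tiedown [(array([546.1,  65.6,   4.5]), 0.82)]
handle [(array([582.3, 102.1, 101.2]), 0.65), (array([543.1,  64.6,   8.1]), 0.18)]
bolt_top [(array([548.9,  53.2,  93.1]), 0.58), (array([467.8, 202.1,  27.8]), 0.58)]
crank [(array([567.6,  72.3,  79.7]), 0.6), (array([547.9,  63.7,   9.4]), 0
[... 154 characters left out ...]
570.6, -389.2,    3.1]), 0.66)]
top [ 325.62643368  -22.77125504 1045.9945064 ] [ 0.08341339 -0.07523563 -0.64332214  0.75730999] 459.39701851553906 247.7935378711702 191.64789083837178 ['pixels', 'range_z', 'fx', 'fy', 'cx', 'cy', 'origin', 'orientation', 'shot']
balance [(array([ 550. , -171.2,   64.5]), 0.83), (array([552.3,  49.7, 100.1]), 0.29)]
button_top []
tiedown []
handle [(array([584.2,  96.8, 116. ]), 0.42)]
bolt_top []
crank [(array([566. ,  66.1,  78.8]), 0.85), (array([ 552.7, -172.4,   68.3]), 0.15)]
beaker [(array([666.9, 258.9,  50.9]), 0.57)]
weight [(array([474.3, 185.2,  35. ]), 0.7)]
caliper [(array([ 583.1, -374.2,    8.3]), 0.63), (array([566.8,  66.5,  79.3]), 0.23)]
```

View pics/side0.png

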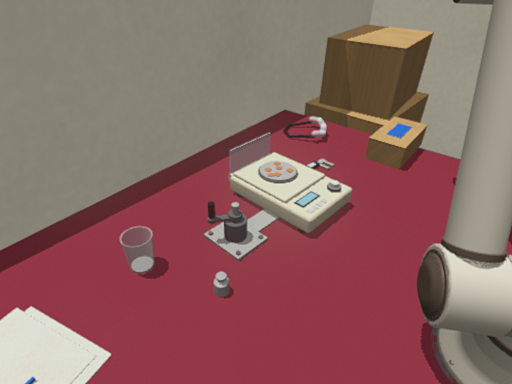

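View pics/top0.png

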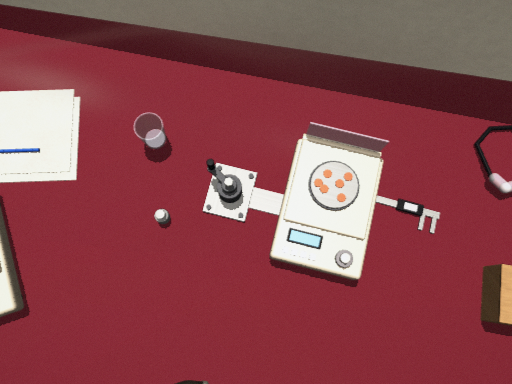

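The side view shows the handle at (211,210), the bolt head at (236,207) and the button at (334,186). In the top view they are at (211,164), (229,183) and (345,258). Next I refine these.

Run:
```python
from h import *
im=eyes.get_image('top'); sd=eyes.get_image('side')
a=cv2.resize(im['pixels'][140:220,190:290],(800,640),interpolation=cv2.INTER_CUBIC); cv2.imwrite('pics/topA.png',a[:600])
b=cv2.resize(im['pixels'][225:285,310:380],(700,600),interpolation=cv2.INTER_CUBIC); cv2.imwrite('pics/topB.png',b)
c=cv2.resize(sd['pixels'][170:270,190:290],(600,600),interpolation=cv2.INTER_CUBIC); cv2.imwrite('pics/sideA.png',c)
d=cv2.resize(sd['pixels'][160:210,300:370],(800,571),interpolation=cv2.INTER_CUBIC); cv2.imwrite('pics/sideB.png',d)
P=np.array(world(im,345,258)),world(sd,334,184); print(P, world(im,345,258,75),world(sd,334,184,75))
print(world(im,229,183),world(im,229,183,103),world(im,211,164),world(im,211,164,116))
print(proj(sd,world(im,229,183,103)),proj(sd,world(im,211,164,116)))
```

```text
(array([ 437.71678135, -217.43149991,   77.74041947]), array([ 437.76444455, -207.91608795,   77.6230806 ])) [ 438.03402718 -217.98244076   75.        ] [ 439.35397794 -211.85343204   75.        ]
[551.69562832  48.01565236 103.22269746] [551.74902941  48.03237334 103.        ] [583.34702832  91.54889477 115.02036272] [583.07583636  91.42859897 116.        ]
(np.float64(238.06257181246232), np.float64(204.10418552475232)) (np.float64(214.63641669777914), np.float64(202.93751497152428))
```

View pics/topA.png

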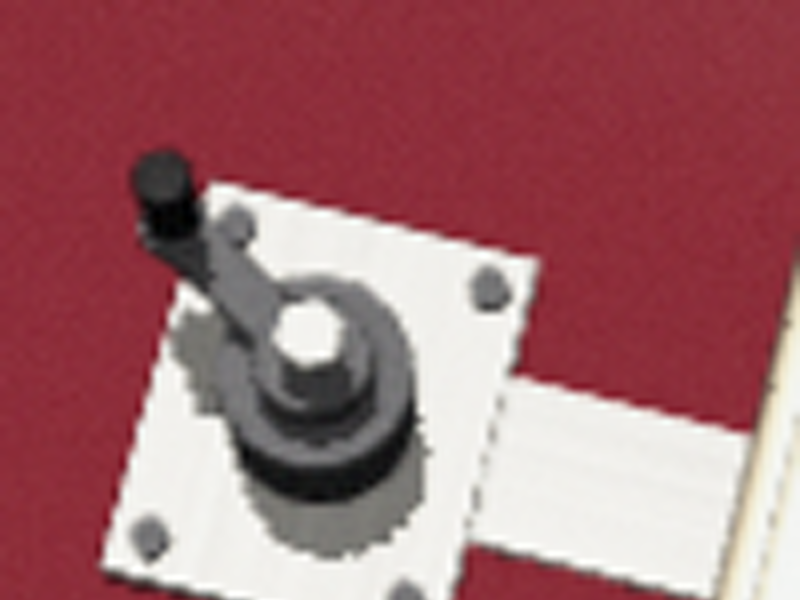

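View pics/topB.png

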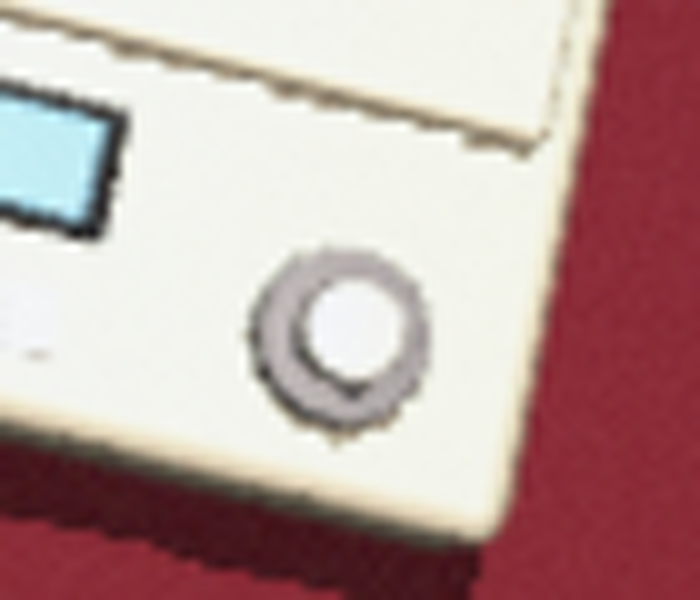

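View pics/sideA.png

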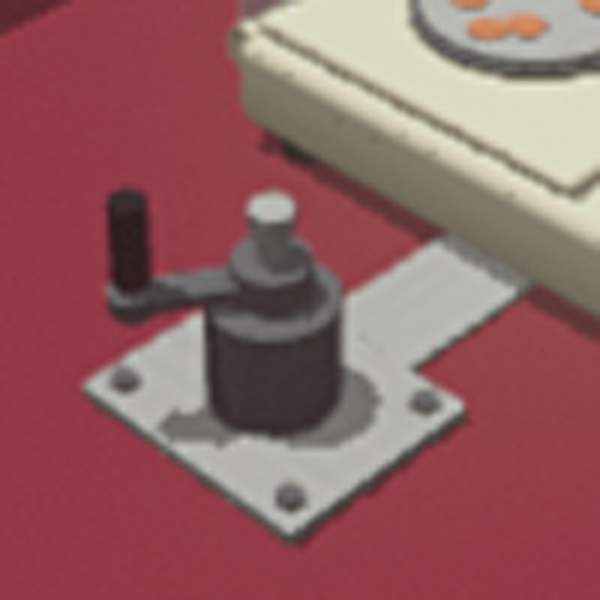

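View pics/sideB.png

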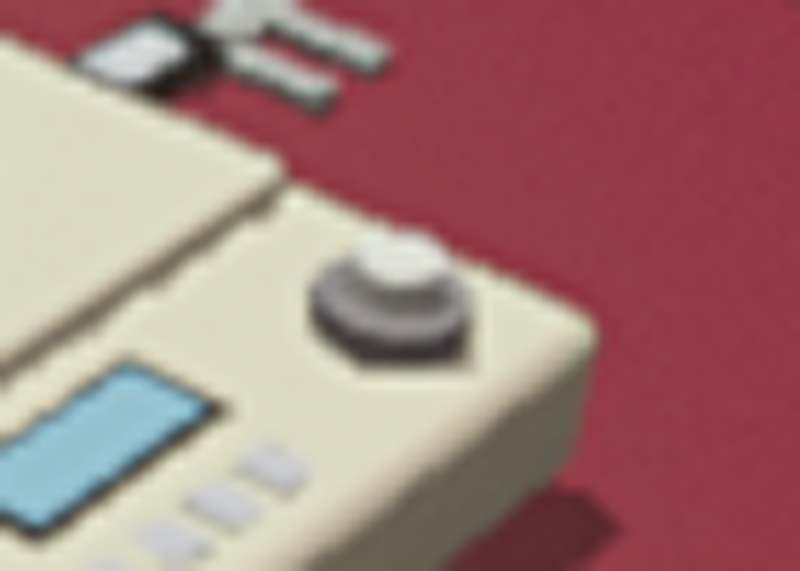

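The crops give refined pixel positions:

| Feature | Top view | Side view |
|---|---|---|
| Button top | (345.0, 257.5) | (334.7, 182.3) |
| Bolt top | (228.1, 181.2) | (234.7, 204.6) |
| Handle top | (209.9, 161.8) | (210.7, 202.4) |

The plate corners are also clear in the top view.

Run:
```python
from h import *
im=eyes.get_image('top'); sd=eyes.get_image('side')
def tri(a,b,z=None):
    A=np.zeros((3,3));B=np.zeros(3)
    for c,(u,v) in((im,a),(sd,b)):
        o=np.array(c['origin']);d=world(c,u,v,0)-o;d/=np.linalg.norm(d);M=np.eye(3)-np.outer(d,d);A+=M;B+=M@o
    return np.linalg.solve(A,B)
for n,a,b,z in(('btn',(345.0,257.5),(334.7,182.3),75),('bolt',(228.06,181.2),(234.7,204.6),103),('handle',(209.9,161.8),(210.7,202.4),116)):
    print(n,tri(a,b).round(1),world(im,*a,z).round(1),world(sd,*b,z).round(1))
c=[world(im,u,v,8)[:2] for u,v in((215.8,162.4),(256.8,172),(202.4,211))]
print(np.round(c,1),'plate +x dir (deg):',np.degrees(np.arctan2(*(c[0]-c[2])[::-1])),np.degrees(np.arctan2(*(c[1]-c[0])[::-1]))+90, np.linalg.norm(c[0]-c[2]),np.linalg.norm(c[1]-c[0]))
print('centre',(c[1]+c[2])/2)
q=telemetry.read_state();print(R.from_quat(q['ee_rot']).as_matrix().round(3))
```

```text
btn [ 439.5 -217.1   77.5] [ 439.1 -217.9   75. ] [ 441.8 -220.6   75. ]
bolt [557.1  51.6 100.6] [555.3  50.7 103. ] [556.4  54.4 103. ]
handle [588.9  95.5 116.4] [587.4  94.6 116. ] [591.2  95.5 116. ]
[[618.7  94.3]
 [611.3  -4.5]
 [499.4 104.1]] plate +x dir (deg): -4.723902017900004 -4.286348195142722 119.68429051853632 99.06564320467052
centre [555.32008425  49.7945562 ]
[[-0.971 -0.239  0.   ]
 [-0.239  0.971 -0.   ]
 [-0.    -0.    -1.   ]]
```

Emit:
move_arm(deltas="-3.12 2.56 0.7 0 0 0;-3.12 2.56 0.7 0 0 0;-3.12 2.56 0.7 0 0 0;-3.12 2.56 0.7 0 0 0;-3.12 2.56 0.7 0 0 0;-3.12 2.56 0.7 0 0 0;-3.12 2.56 0.7 0 0 0;-3.12 2.56 0.7 0 0 0;-3.12 2.56 0.7 0 0 0;-3.12 2.56 0.7 0 0 0;-3.12 2.56 0.7 0 0 0;-3.12 2.56 0.7 0 0 0", grip=0)

```text
clock: 2.7
position: [440.5, -217.8, 147.4]
ee_rot: [-0.121, 0.993, -0.0, 0.0]
contact_force: [0.6, -0.4, 0.3]
gripper_width: -0.1
```

Emit:
move_arm(deltas="0 0 2.5 0 0 0;0 0 2 0 0 0;0 0 0 0 0 0")

```text
clock: 3.08
position: [438.7, -218.6, 101.2]
ee_rot: [-0.121, 0.993, 0.0, -0.002]
contact_force: [0.7, 0.1, -0.3]
gripper_width: 0.3
```

Run:
```python
from h import *
im=eyes.get_image('top'); sd=eyes.get_image('side')
d=cv2.resize(sd['pixels'][140:220,290:390],(700,560),interpolation=cv2.INTER_CUBIC); cv2.imwrite('pics/s2.png',d)
print(telemetry.read_state()['position'])
```

```text
[ 440.13169213 -219.12785462  102.93738635]
```

View pics/s2.png

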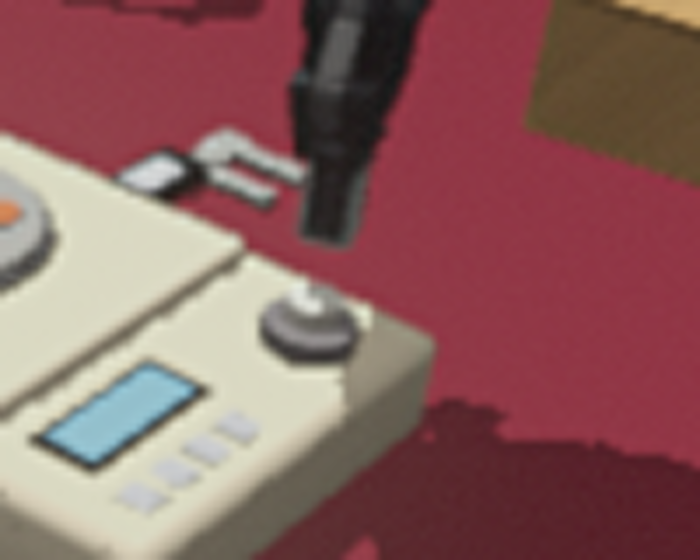

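The fingertips at crop (328,243) are above the button at (312,295). I'll check how far the tip is off sideways.

Run:
```python
from h import *
sd=eyes.get_image('side')
for p in([440,-219,102.5],[440,-219,75]):
    u,v=proj(sd,p);print((u+.5-290)*7,(v+.5-140)*7)
    u,v=proj(sd,np.add(p,[10,0,0]));print(' x+10',(u+.5-290)*7,(v+.5-140)*7)
```

```text
329.90484918598554 241.1891530753853
 x+10 305.7271163547548 232.2803232580096
318.715037146692 303.0515234950059
 x+10 294.99847961060107 293.95099850132203
```

Emit:
move_arm(deltas="-0.07 -0.12 1.5 0 0 0;0 0 0.8 0 0 0;0 0 0.4 0 0 0;0 0 0.2 0 0 0;0 0 0.2 0 0 0")

```text
clock: 3.85
position: [440.4, -220.0, 72.8]
ee_rot: [-0.121, 0.993, -0.0, -0.001]
contact_force: [-5.9, 4.7, 21.5]
gripper_width: -0.2
```

Emit:
move_arm(deltas="0 0 0.2 0 0 0;0 0 0.1 0 0 0;0 0 0 0 0 0")

```text
clock: 4.22
position: [440.5, -220.1, 72.6]
ee_rot: [-0.122, 0.993, -0.001, -0.0]
contact_force: [-9.7, 5.9, 31.5]
gripper_width: 0.3
```

Run:
```python
from h import *
im=eyes.get_image('top');sd=eyes.get_image('side')
d=cv2.resize(sd['pixels'][150:210,290:390],(800,480),interpolation=cv2.INTER_CUBIC); cv2.imwrite('pics/s3.png',d)
d=cv2.resize(im['pixels'][225:285,310:380],(700,600),interpolation=cv2.INTER_CUBIC); cv2.imwrite('pics/t3.png',d)
for i in range(4):
  s=telemetry.read_state();print(s['clock'],s['position'].round(2) if hasattr(s['position'],'round') else s['position'],s['contact_force'],s['wrist_torque']); eyes.get_image('side')
```

```text
4.325 [ 440.42 -220.1    72.54] [-9.22604833  7.20439707 31.5781979 ] [ 1.87748926  2.86233362 -0.02667381]
4.375 [ 440.43 -220.09   72.55] [-8.99549219  5.70554569 32.36696872] [ 1.81522776  2.92687241 -0.01280521]
4.425 [ 440.44 -220.1    72.55] [-9.54666869  5.88512356 31.66194971] [1.82239805 2.93026112 0.016987  ]
4.475 [ 440.45 -220.1    72.57] [-10.19480533   6.72488792  31.37462052] [1.83808297 2.79402661 0.01139874]
```

View pics/s3.png

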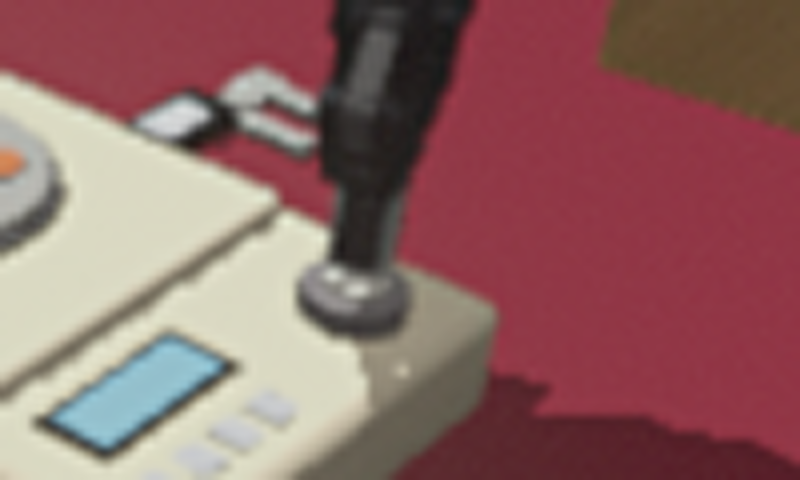

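View pics/t3.png

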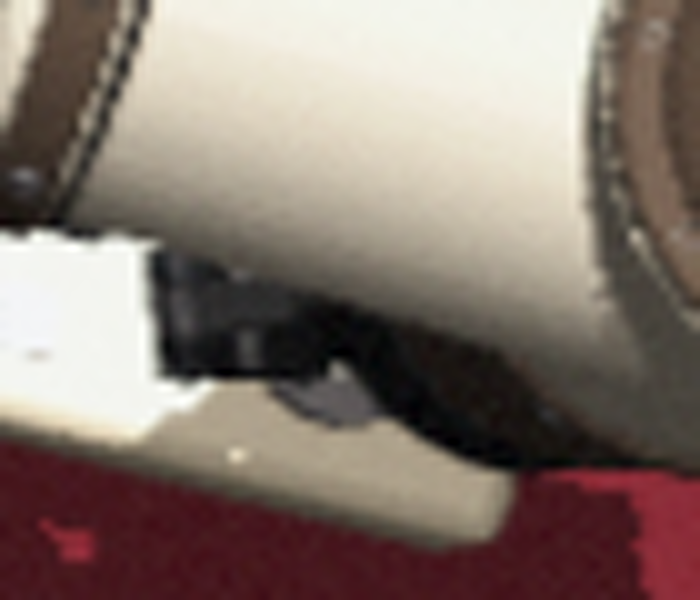

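The force is firm while z still reads 72.5, so it isn't clear that the button is fully down. I'll lift off in small steps and read the spring's force profile.

Emit:
move_arm(deltas="0 0 -0.2 0 0 0;0 0 0 0 0 0")

```text
clock: 4.78
position: [440.4, -220.0, 72.8]
ee_rot: [-0.121, 0.993, -0.0, 0.0]
contact_force: [-6.1, 3.1, 18.6]
gripper_width: 0.2
```

Emit:
move_arm(deltas="0 0 -0.15 0 0 0;0 0 0 0 0 0")

```text
clock: 5.03
position: [440.3, -220.0, 73.0]
ee_rot: [-0.121, 0.993, -0.0, -0.0]
contact_force: [-3.2, 1.6, 10.4]
gripper_width: -0.0
```

Emit:
move_arm(deltas="0 0 -0.15 0 0 0;0 0 0 0 0 0")

```text
clock: 5.28
position: [440.3, -219.9, 73.6]
ee_rot: [-0.121, 0.993, -0.0, -0.0]
contact_force: [-1.7, -0.5, 4.6]
gripper_width: -0.3
```

Emit:
move_arm(deltas="0 0 -0.15 0 0 0;0 0 0 0 0 0")

```text
clock: 5.52
position: [440.3, -219.9, 74.8]
ee_rot: [-0.121, 0.993, 0.0, -0.0]
contact_force: [-1.7, 0.2, 4.6]
gripper_width: -0.0
```

Emit:
move_arm(deltas="0 0 -0.15 0 0 0;0 0 0 0 0 0")

```text
clock: 5.78
position: [440.5, -219.9, 76.2]
ee_rot: [-0.121, 0.993, 0.0, -0.0]
contact_force: [-2.6, -0.4, 3.1]
gripper_width: -0.3
```

Emit:
move_arm(deltas="0 0 -0.2 0 0 0;0 0 0 0 0 0")

```text
clock: 6.02
position: [441.0, -219.8, 78.4]
ee_rot: [-0.121, 0.993, -0.0, 0.0]
contact_force: [-0.9, -0.5, 1.3]
gripper_width: -0.2
```

The hard stop was at a reading of 73. The spring then pushed at about 4.6 N down to 0 over 73 to 79. So the button made its full 6 mm stroke, and the TCP z reads about 4 mm high. Next I lift off and go to the handle.

Emit:
move_arm(deltas="0 0 -3.6 0 0 0;0 0 -3.6 0 0 0;-2.73 3.38 0 0 0 0;-2.73 3.38 0 0 0 0;-2.73 3.38 0 0 0 0;-2.73 3.38 0 0 0 0;-2.73 3.38 0 0 0 0;-2.73 3.38 0 0 0 0;-2.73 3.38 0 0 0 0;-2.73 3.38 0 0 0 0;0 0 0 0 0 0;0 0 0 0 0 0", grip=5)

```text
clock: 7.52
position: [587.6, 95.1, 149.7]
ee_rot: [-0.121, 0.993, 0.0, -0.0]
contact_force: [0.7, -0.4, 1.1]
gripper_width: 49.7
```

Run:
```python
from h import *
im=eyes.get_image('top');sd=eyes.get_image('side')
d=cv2.resize(sd['pixels'][120:270,190:350],(800,600)[:2] if 0 else (640,600),interpolation=cv2.INTER_CUBIC); cv2.imwrite('pics/s4.png',d)
d=cv2.resize(im['pixels'][130:290,180:380],(750,600),interpolation=cv2.INTER_CUBIC); cv2.imwrite('pics/t4.png',d)
s=telemetry.read_state();print(s['clock'],s['position'],s['joints'])
u,v=proj(sd,s['position']);print((u+.5-190)*4,(v+.5-120)*4)
```

```text
7.625 [587.51148482  94.26952414 150.14982237] [ 4.30887562e-01  4.02571160e-01 -1.81118297e-01 -2.51877166e-04
 -9.87367316e-01 -1.76066086e+00]
88.32801050778994 282.07801321643024
```

View pics/s4.png

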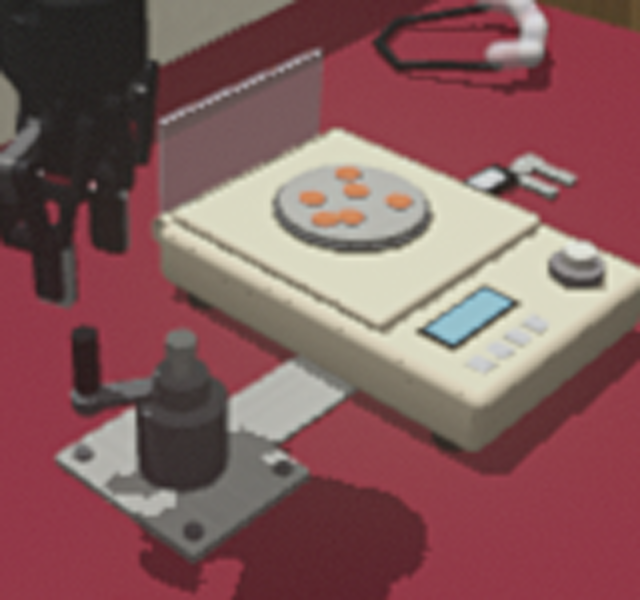

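View pics/t4.png

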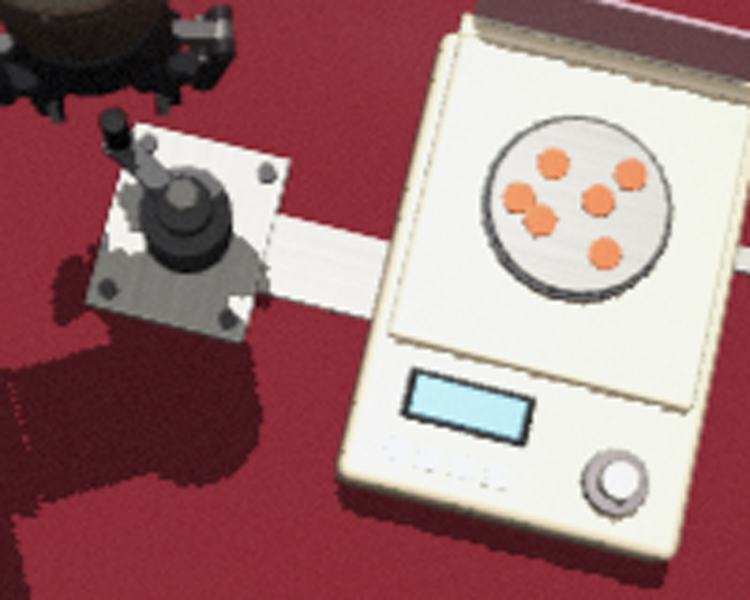

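The button is out again at (618,480) in the top crop. The open fingers straddle the handle at (115,128) in the top crop and (85,332) in the side crop. I descend and grip.

Emit:
move_arm(deltas="-0.1 0.07 1.5 0 0 0;0 0 2 0 0 0;0 0 1.5 0 0 0;0 0 0.8 0 0 0;0 0 0.4 0 0 0;0 0 0 0 0 0")

```text
clock: 8.38
position: [588.9, 95.9, 88.4]
ee_rot: [-0.121, 0.993, -0.0, 0.0]
contact_force: [0.4, 1.0, 0.3]
gripper_width: 50.2
```

Run:
```python
from h import *
im=eyes.get_image('top');sd=eyes.get_image('side')
d=cv2.resize(sd['pixels'][150:250,170:290],(720,600),interpolation=cv2.INTER_CUBIC); cv2.imwrite('pics/s5.png',d)
d=cv2.resize(im['pixels'][130:230,170:290],(720,600),interpolation=cv2.INTER_CUBIC); cv2.imwrite('pics/t5.png',d)
s=telemetry.read_state();print(s['clock'],s['position'],s['contact_force'])
```

```text
8.475 [589.10143095  96.02330569  88.86349417] [-0.18503694  0.26206164 -0.34494274]
```

View pics/s5.png

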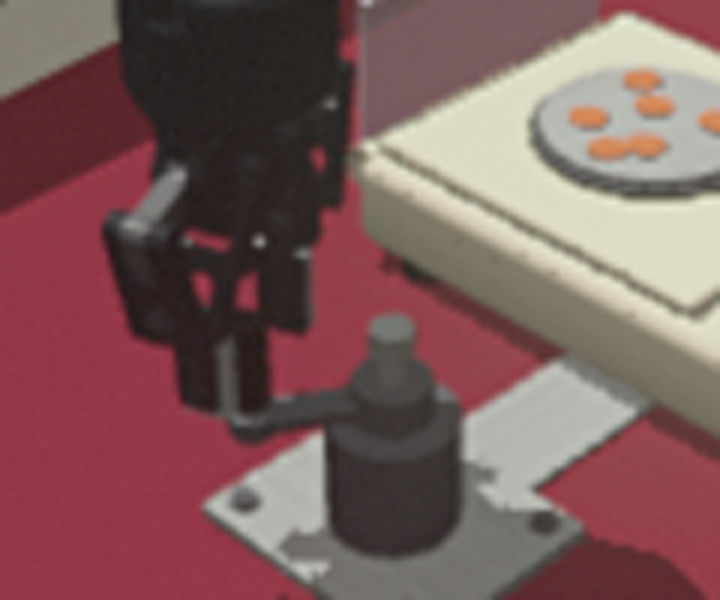

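View pics/t5.png

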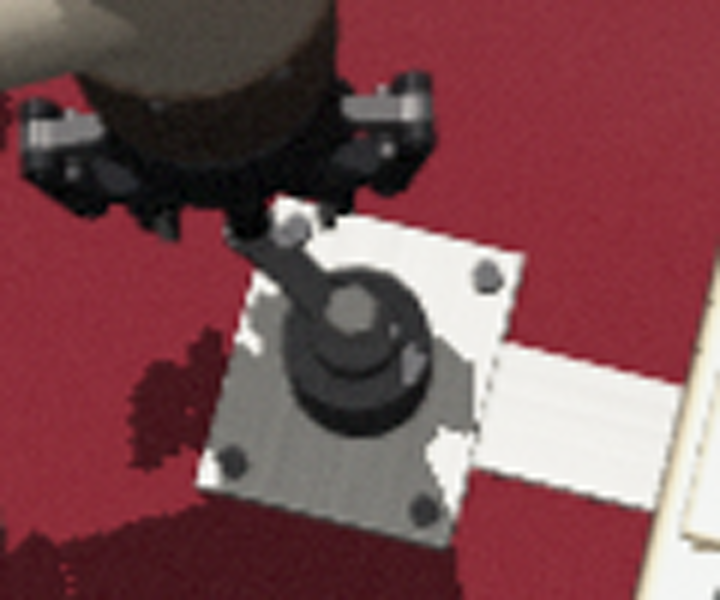

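The handle at (248,222) in the top crop is centred between the fingertips at (168,225) and (330,215), so I close the jaws.

Emit:
move_arm(deltas="0 0 0 0 0 0;0 0 0 0 0 0;0 0 0 0 0 0;0 0 0 0 0 0", grip=0)

```text
clock: 8.98
position: [589.0, 96.1, 88.9]
ee_rot: [-0.121, 0.993, 0.0, 0.001]
contact_force: [0.1, 0.7, 3.7]
gripper_width: 13.8
```

```bash
cat > look.py <<'E'
from h import *
import sys
n=sys.argv[1]
im=eyes.get_image('top');sd=eyes.get_image('side')
a=cv2.resize(sd['pixels'][170:230,200:260],(400,400),interpolation=cv2.INTER_CUBIC)
b=cv2.resize(im['pixels'][150:220,190:260],(400,400),interpolation=cv2.INTER_CUBIC)
cv2.imwrite(f'pics/{n}.png',np.hstack([a,b]))
s=telemetry.read_state();p=np.array(s['position'])
d=p[:2]-[556,51.5];print(s['clock'],p.round(1),np.round(s['contact_force'],1),'w',round(s['gripper_width'],1),'r',np.hypot(*d).round(1),'ang',np.arctan2(d[1],d[0]).round(3),'crank~',(np.pi-.078-np.arctan2(d[1],d[0])).round(3))
for nme,g in(('top',im),('side',sd)):
    # bolt head depth region
    for h in (105,97):
        u,v=proj(g,[556,51.5,h]); 
        r=g['range_z'][int(v)-2:int(v)+3,int(u)-2:int(u)+3]; 
    u,v=proj(g,[556,51.5,101])
    zs=[world(g,uu,vv)[2] for uu in range(int(u)-7,int(u)+8) for vv in range(int(v)-8,int(v)+8) if g['range_z'][vv,uu]>0 and np.hypot(*(world(g,uu,vv)[:2]-[556,51.5]))<9]
    print(nme,len(zs),np.sort(zs)[-12:].round(1))
E
python3 look.py g0
```

```text
9.075 [589.1  96.1  88.9] [-0.7  1.2  4. ] w 14.0 r 55.5 ang 0.933 crank~ 2.131
top 72 [102.  102.  102.3 102.4 102.6 102.8 102.9 103.2 103.2 103.7 104.  104.2]
side 47 [102.6 102.6 102.7 102.8 102.8 102.8 102.8 103.5 103.7 103.7 103.7 103.8]
```

View pics/g0.png

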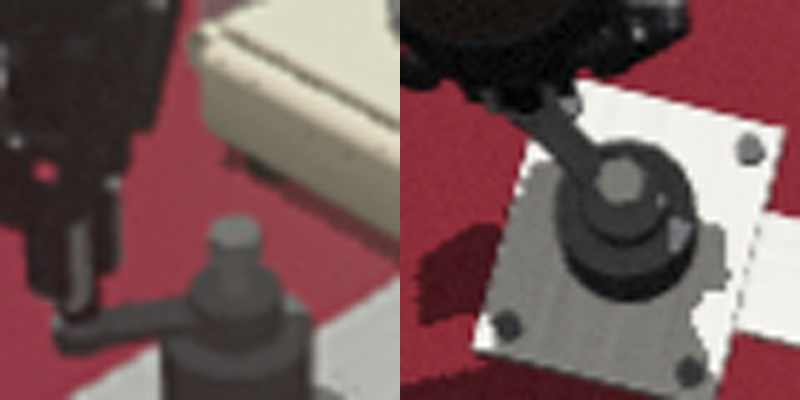

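Gripped: the width reads 14 mm, the bolt head shows at about z 102.7, and the crank is at about 2.13 rad. I'll plan the anticlockwise arc with a constant tool orientation.

```bash
cat > arc.py <<'E'
from h import *
import sys
# x0 y0 (command now), cx cy, dphi per row, n rows
x,y,cx,cy,dp,n=map(float,sys.argv[1:7]);n=int(n)
th=2*np.arctan2(.993,-.121)  # tool yaw from quat
Rm=R.from_quat([-0.12096,0.99266,0,0]).as_matrix()
ph=np.arctan2(y-cy,x-cx);p=np.array([x,y,0.]);out=[]
for i in range(n):
    ph+=dp;t=np.array([cx+55*np.cos(ph),cy+55*np.sin(ph),0])
    d=np.round((Rm.T@(t-p))/10,2);out.append(f'{d[0]:g} {d[1]:g} 0 0 0 0');p=p+Rm@(d*10)
    if i%12==11 or i==n-1: print(';'.join(out));print('cmd',p.round(2),'crank',round(np.pi-.078-ph,3));out=[]
E
python3 arc.py 589 95.7 556 51.5 0.115 12
```

```text
0.44 0.45 0 0 0 0;0.48 0.42 0 0 0 0;0.52 0.35 0 0 0 0;0.56 0.3 0 0 0 0;0.59 0.22 0 0 0 0;0.62 0.16 0 0 0 0;0.62 0.08 0 0 0 0;0.63 0.02 0 0 0 0;0.63 -0.06 0 0 0 0;0.62 -0.13 0 0 0 0;0.6 -0.2 0 0 0 0;0.57 -0.27 0 0 0 0
cmd [519.    92.19   0.  ] crank 0.754
```

Emit:
move_arm(deltas="0.44 0.45 0 0 0 0;0.48 0.42 0 0 0 0;0.52 0.35 0 0 0 0;0.56 0.3 0 0 0 0")

```text
clock: 9.57
position: [565.8, 106.3, 88.8]
ee_rot: [-0.121, 0.993, 0.0, 0.001]
contact_force: [2.0, -0.7, 5.7]
gripper_width: 13.9
```

Emit:
move_arm(deltas="0.59 0.22 0 0 0 0;0.62 0.16 0 0 0 0;0.62 0.08 0 0 0 0;0.63 0.02 0 0 0 0;0 0 0 0 0 0")

```text
clock: 10.2
position: [539.7, 104.7, 88.8]
ee_rot: [-0.121, 0.993, 0.0, -0.0]
contact_force: [-0.3, -0.0, 7.8]
gripper_width: 14.2
```

```bash
python3 look.py g1
```

```text
10.3 [539.7 104.7  88.8] [-0.3  0.4  7.2] w 14.3 r 55.6 ang 1.868 crank~ 1.195
top 65 [180.2 183.  183.7 183.9 184.6 185.2 186.  186.2 187.3 188.6 188.9 189.1]
side 43 [103.7 103.7 103.7 103.8 103.8 103.8 104.  104.  104.1 104.2 104.3 104.7]
```

View pics/g1.png

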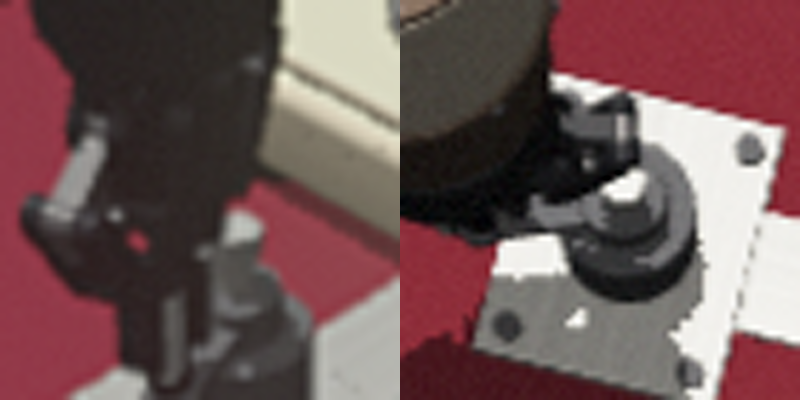

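The crank turns with little side force. The bolt head is still visible at (242,230) in the side half and has risen slightly to about 104. I continue.

Emit:
move_arm(deltas="0.63 -0.06 0 0 0 0;0.62 -0.13 0 0 0 0;0.6 -0.2 0 0 0 0;0.57 -0.27 0 0 0 0;0 0 0 0 0 0")

```text
clock: 10.92
position: [518.2, 92.2, 88.8]
ee_rot: [-0.121, 0.993, -0.0, 0.0]
contact_force: [0.8, 0.1, 7.0]
gripper_width: 14.0
```

```bash
python3 look.py g2; python3 arc.py 519 92.19 556 51.5 0.07 24
```

```text
11.025 [518.2  92.2  88.8] [ 0.9 -1.5  6.7] w 14.3 r 55.5 ang 2.32 crank~ 0.744
top 8 [ 98.6 102.8 103.  103.8 104.  104.8 105.2 106.4]
side 1 [99.4]
0.33 -0.19 0 0 0 0;0.32 -0.22 0 0 0 0;0.3 -0.24 0 0 0 0;0.29 -0.26 0 0 0 0;0.26 -0.28 0 0 0 0;0.25 -0.3 0 0 0 0;0.22 -0.31 0 0 0 0;0.2 -0.33 0 0 0 0;0.18 -0.34 0 0 0 0;0.15 -0.35 0 0 0 0;0.13 -0.36 0 0 0 0;0.1 -0.38 0 0 0 0
cmd [501.05  51.08   0.  ] crank -0.085
0.08 -0.37 0 0 0 0;0.05 -0.38 0 0 0 0;0.02 -0.39 0 0 0 0;-0 -0.38 0 0 0 0;-0.03 -0.39 0 0 0 0;-0.06 -0.38 0 0 0 0;-0.08 -0.37 0 0 0 0;-0.11 -0.37 0 0 0 0;-0.14 -0.36 0 0 0 0;-0.16 -0.35 0 0 0 0;-0.18 -0.34 0 0 0 0;-0.21 -0.32 0 0 0 0
cmd [519.57  10.33   0.  ] crank -0.925
```

View pics/g2.png

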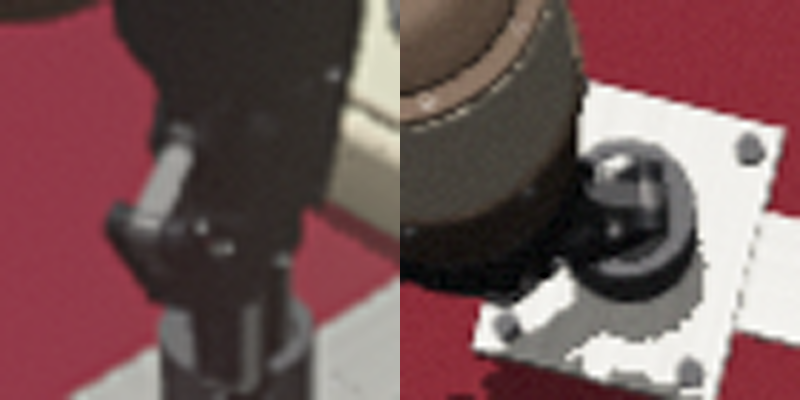

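Emit:
move_arm(deltas="0.33 -0.19 0 0 0 0;0.32 -0.22 0 0 0 0;0.3 -0.24 0 0 0 0;0 0 0 0 0 0")

```text
clock: 11.52
position: [511.0, 83.9, 88.8]
ee_rot: [-0.121, 0.993, 0.0, 0.0]
contact_force: [2.0, -1.2, 5.9]
gripper_width: 13.9
```

```bash
python3 look.py g3
```

```text
11.625 [511.   83.9  88.8] [ 1.1 -1.1  6.3] w 14.2 r 55.4 ang 2.517 crank~ 0.546
top 38 [104.4 104.5 104.6 104.9 105.  105.  105.1 105.2 105.2 105.4 105.5 105.5]
side 3 [ 99.4 100.8 102.1]
```

View pics/g3.png

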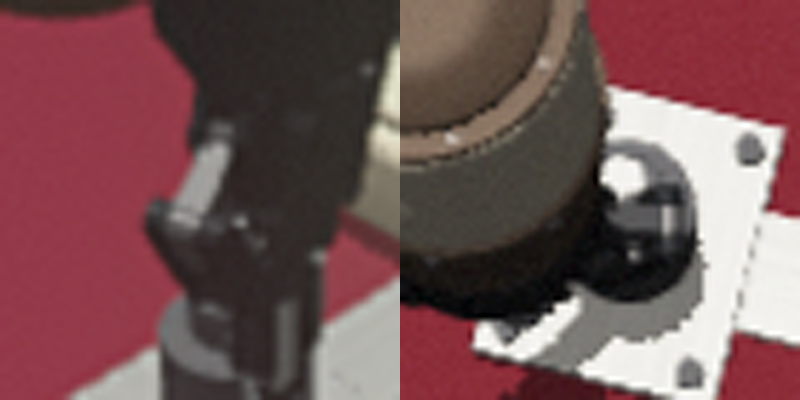

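The top view shows the head at about 105 (right half, at (625,170)), so it hasn't dropped yet. I continue in 0.07 rad steps.

Emit:
move_arm(deltas="0.29 -0.26 0 0 0 0;0 0 0 0 0 0")

```text
clock: 11.88
position: [509.0, 80.7, 88.8]
ee_rot: [-0.121, 0.993, 0.0, 0.001]
contact_force: [1.4, 0.3, 5.8]
gripper_width: 13.9
```

```bash
python3 look.py g4
```

```text
11.975 [509.   80.8  88.8] [ 1.7 -0.1  5.6] w 14.5 r 55.4 ang 2.585 crank~ 0.478
top 37 [103.3 103.5 103.5 104.4 104.5 105.1 105.3 105.3 105.5 105.9 106.2 107.3]
side 1 [98.1]
```

Emit:
move_arm(deltas="0.26 -0.28 0 0 0 0;0 0 0 0 0 0")

```text
clock: 12.22
position: [507.1, 77.5, 88.8]
ee_rot: [-0.121, 0.993, 0.0, 0.001]
contact_force: [2.5, -0.1, 5.6]
gripper_width: 14.2
```

```bash
python3 look.py g5
```

```text
12.325 [507.1  77.5  88.8] [1.6 0.3 5.1] w 14.1 r 55.4 ang 2.654 crank~ 0.41
top 28 [102.6 103.  103.4 103.7 104.  104.  104.1 104.5 105.2 105.3 105.8 106.1]
side 0 []
```

Emit:
move_arm(deltas="0.25 -0.3 0 0 0 0;0 0 0 0 0 0")

```text
clock: 12.58
position: [505.5, 74.0, 88.8]
ee_rot: [-0.121, 0.993, 0.0, 0.001]
contact_force: [2.0, -0.7, 5.0]
gripper_width: 13.9
```

```bash
python3 look.py g6
```

```text
12.675 [505.5  74.   88.8] [ 1.7 -0.3  6.3] w 14.2 r 55.3 ang 2.723 crank~ 0.34
top 12 [ 74.8  77.4  92.1  93.9 101.1 101.8 102.7 103.3 104.1 104.2 104.6 104.9]
side 0 []
```

View pics/g6.png

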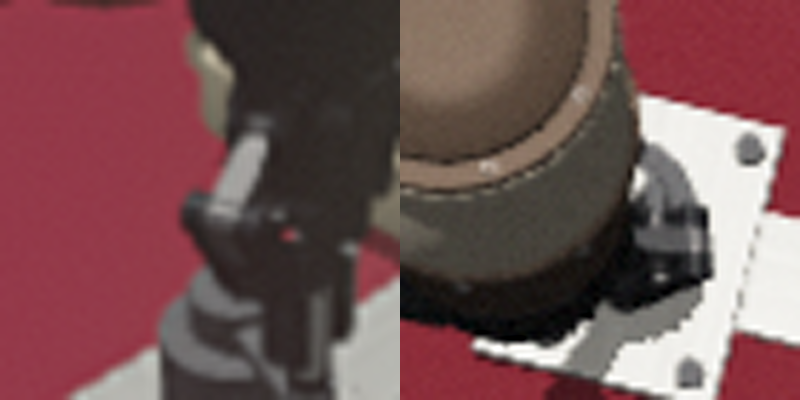

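The wrist now hides the head in the top view, and the left knuckle at (230,220) hides it in the side view. The handle spins freely, so I can turn the jaws about 80° around it to open the side view.

Emit:
move_arm(deltas="0 0 0 0 0 -0.18;0 0 0 0 0 -0.18;0 0 0 0 0 -0.18;0 0 0 0 0 -0.18")

```text
clock: 13.18
position: [505.4, 74.0, 88.8]
ee_rot: [-0.465, 0.885, -0.0, 0.001]
contact_force: [2.0, -0.1, 5.9]
gripper_width: 14.2
```

```bash
python3 look.py g7; python3 -c "
from h import *
s=telemetry.read_state();print(s['joints'],s['ee_rot'])"
```

```text
13.275 [505.4  74.   88.8] [ 2.3 -0.4  6.2] w 14.1 r 55.3 ang 2.724 crank~ 0.34
top 0 []
side 51 [104.7 104.8 104.9 105.  105.1 105.3 105.4 105.4 105.5 106.  106.1 106.3]
[ 4.63636054e-01  3.49360151e-01 -4.58696263e-01  3.02739215e-04
 -7.61668044e-01 -1.07006170e+00] [-4.63813388e-01  8.85932753e-01 -1.14445977e-04  5.33903368e-04]
```

View pics/g7.png

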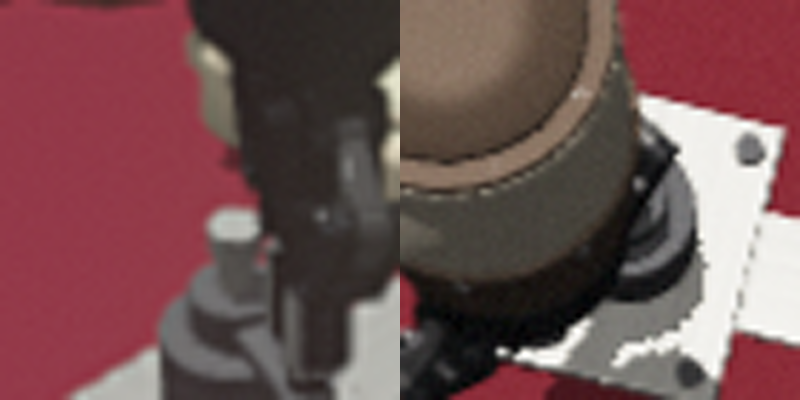

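The side view is now clear, with the head at (235,225) and z about 105, so it still hasn't dropped. I replan the arc for the new tool yaw.

```bash
sed -i 's/^Rm=.*/q=telemetry.read_state()["ee_rot"];q=np.array([q[0],q[1],0,0]);Rm=R.from_quat(q).as_matrix()/' arc.py; python3 arc.py 505.6 73.6 556 51.5 0.06 20
```

```text
0.32 -0.08 0 0 0 0;0.32 -0.09 0 0 0 0;0.31 -0.11 0 0 0 0;0.3 -0.13 0 0 0 0;0.3 -0.15 0 0 0 0;0.28 -0.16 0 0 0 0;0.28 -0.18 0 0 0 0;0.26 -0.2 0 0 0 0;0.25 -0.21 0 0 0 0;0.24 -0.23 0 0 0 0;0.23 -0.24 0 0 0 0;0.21 -0.26 0 0 0 0
cmd [503.56  34.86   0.  ] crank -0.385
0.19 -0.27 0 0 0 0;0.18 -0.27 0 0 0 0;0.16 -0.29 0 0 0 0;0.14 -0.3 0 0 0 0;0.13 -0.3 0 0 0 0;0.1 -0.32 0 0 0 0;0.09 -0.32 0 0 0 0;0.07 -0.32 0 0 0 0
cmd [517.17  12.53   0.  ] crank -0.865
```

Create z.py:
```python
from h import *
s=telemetry.read_state();p=np.array(s['position']);d=p[:2]-[556,51.5]
g=eyes.get_image('side');u,v=proj(g,[556,51.5,101])
zs=[world(g,uu,vv)[2] for uu in range(int(u)-7,int(u)+8) for vv in range(int(v)-8,int(v)+8) if g['range_z'][vv,uu]>0 and np.hypot(*(world(g,uu,vv)[:2]-[556,51.5]))<9]
print(s['clock'],'crank',(np.pi-.078-(np.arctan2(d[1],d[0])%(2*np.pi))).round(3),'F',np.round(s['contact_force'],1),len(zs),np.sort(zs)[-12::3].round(1))
cv2.imwrite(f'pics/z{s["clock"]:.2f}.png',cv2.resize(g['pixels'][170:230,200:260],(400,400),interpolation=cv2.INTER_CUBIC))
```

```text
(no output)
```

Emit:
move_arm(deltas="0.32 -0.08 0 0 0 0;0 0 0 0 0 0")

```text
clock: 13.52
position: [504.3, 71.0, 88.8]
ee_rot: [-0.463, 0.887, -0.0, 0.001]
contact_force: [1.2, 0.7, 6.6]
gripper_width: 14.0
```

```bash
python3 z.py
```

```text
13.525 crank 0.282 F [1.2 0.7 6.6] 54 [104.7 105.2 105.5 105.7]
```

Emit:
move_arm(deltas="0.32 -0.09 0 0 0 0;0 0 0 0 0 0")

```text
clock: 13.82
position: [503.2, 67.8, 88.8]
ee_rot: [-0.463, 0.886, -0.0, 0.001]
contact_force: [1.7, 1.6, 5.5]
gripper_width: 14.7
```

```bash
python3 z.py
```

```text
13.825 crank 0.222 F [1.7 1.6 5.5] 53 [105.  105.2 105.4 105.8]
```

Emit:
move_arm(deltas="0.31 -0.11 0 0 0 0;0 0 0 0 0 0")

```text
clock: 14.12
position: [502.4, 64.7, 88.8]
ee_rot: [-0.463, 0.887, -0.0, 0.001]
contact_force: [2.7, 0.5, 5.7]
gripper_width: 14.0
```

```bash
python3 z.py
```

```text
14.125 crank 0.163 F [2.7 0.5 5.7] 59 [104.8 104.9 105.  105.3]
```

Emit:
move_arm(deltas="0.3 -0.13 0 0 0 0;0 0 0 0 0 0")

```text
clock: 14.42
position: [501.7, 61.5, 88.8]
ee_rot: [-0.463, 0.887, -0.0, 0.001]
contact_force: [1.9, 1.1, 5.7]
gripper_width: 13.8
```

```bash
python3 z.py
```

```text
14.425 crank 0.104 F [1.9 1.1 5.7] 58 [105.4 105.5 105.7 106.3]
```

Emit:
move_arm(deltas="0.3 -0.15 0 0 0 0;0 0 0 0 0 0")

```text
clock: 14.72
position: [501.3, 58.2, 88.8]
ee_rot: [-0.463, 0.887, -0.0, 0.001]
contact_force: [2.3, 0.9, 5.4]
gripper_width: 14.2
```

```bash
python3 z.py
```

```text
14.725 crank 0.044 F [2.3 0.9 5.4] 55 [105.4 105.6 106.  106.4]
```

Emit:
move_arm(deltas="0.28 -0.16 0 0 0 0;0 0 0 0 0 0")

```text
clock: 15.02
position: [501.0, 55.0, 88.8]
ee_rot: [-0.463, 0.886, -0.0, 0.001]
contact_force: [1.0, 0.5, 5.4]
gripper_width: 14.1
```

```bash
python3 z.py
```

```text
15.025 crank -0.014 F [1.  0.5 5.4] 56 [105.3 105.9 106.  106.5]
```

Emit:
move_arm(deltas="0.28 -0.18 0 0 0 0;0 0 0 0 0 0")

```text
clock: 15.32
position: [500.9, 51.7, 88.8]
ee_rot: [-0.463, 0.887, -0.0, 0.001]
contact_force: [2.0, 0.7, 5.8]
gripper_width: 13.7
```

```bash
python3 z.py
```

```text
15.325 crank -0.074 F [2.  0.7 5.8] 55 [104.9 105.  105.3 105.6]
```

Emit:
move_arm(deltas="0.26 -0.2 0 0 0 0;0 0 0 0 0 0")

```text
clock: 15.62
position: [501.1, 48.4, 88.8]
ee_rot: [-0.463, 0.887, -0.0, 0.001]
contact_force: [2.0, -0.2, 5.6]
gripper_width: 14.2
```

```bash
python3 z.py
```

```text
15.625 crank -0.134 F [ 2.  -0.2  5.6] 51 [105.  105.1 105.3 105.9]
```

Emit:
move_arm(deltas="0.25 -0.21 0 0 0 0;0 0 0 0 0 0")

```text
clock: 15.92
position: [501.4, 45.2, 88.8]
ee_rot: [-0.463, 0.887, -0.0, 0.001]
contact_force: [1.8, 0.2, 4.8]
gripper_width: 14.0
```

```bash
python3 z.py; ls pics/z*
```

```text
15.925 crank -0.193 F [1.8 0.2 4.8] 56 [105.3 105.6 105.8 106.2]
pics/z13.53.png
pics/z13.82.png
pics/z14.12.png
pics/z14.43.png
pics/z14.72.png
pics/z15.03.png
pics/z15.32.png
pics/z15.62.png
pics/z15.93.png
```

Emit:
move_arm(deltas="0.24 -0.23 0 0 0 0;0 0 0 0 0 0")

```text
clock: 16.23
position: [501.9, 41.9, 88.8]
ee_rot: [-0.463, 0.887, -0.0, 0.001]
contact_force: [2.0, 1.2, 6.1]
gripper_width: 14.1
```

```bash
python3 z.py
```

```text
16.225 crank -0.253 F [2.  1.2 6.1] 49 [105.5 105.7 105.8 106.2]
```

Emit:
move_arm(deltas="0.23 -0.24 0 0 0 0;0 0 0 0 0 0")

```text
clock: 16.52
position: [502.6, 38.7, 88.8]
ee_rot: [-0.463, 0.887, -0.0, 0.001]
contact_force: [2.7, 0.3, 5.1]
gripper_width: 14.2
```

```bash
python3 z.py
```

```text
16.525 crank -0.314 F [2.7 0.3 5.1] 52 [105.1 105.3 105.6 105.8]
```

View pics/z15.93.png

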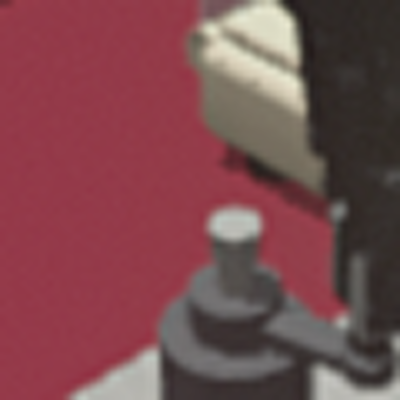

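The bolt head is high and clearly visible at (235,222), with no drop yet. I keep going.

Emit:
move_arm(deltas="0.21 -0.26 0 0 0 0;0 0 0 0 0 0")

```text
clock: 16.82
position: [503.5, 35.4, 88.8]
ee_rot: [-0.463, 0.887, -0.0, 0.001]
contact_force: [1.9, 0.6, 6.4]
gripper_width: 14.1
```

```bash
python3 z.py
```

```text
16.825 crank -0.375 F [1.9 0.6 6.4] 36 [97.7 98.  98.2 98.7]
```

Emit:
move_arm(deltas="0.19 -0.27 0 0 0 0;0 0 0 0 0 0")

```text
clock: 17.12
position: [504.6, 32.4, 88.8]
ee_rot: [-0.463, 0.887, -0.0, 0.001]
contact_force: [1.6, 1.1, 6.2]
gripper_width: 14.1
```

```bash
python3 z.py
```

```text
17.125 crank -0.433 F [1.6 1.1 6.2] 40 [97.5 97.8 98.1 98.3]
```

```bash
python3 -c "
import cv2,numpy as np
cv2.imwrite('pics/drop.png',np.hstack([cv2.imread('pics/z16.52.png'),cv2.imread('pics/z17.12.png')]))" ; ls pics/z1[67]*
# forward arc: command now at crank -.445
python3 -c "
import numpy as np
ph=np.pi-.078+.445;print(556+55*np.cos(ph),51.5+55*np.sin(ph))"
python3 arc.py 504.65 31.8 556 51.5 -0.1 64
```

```text
pics/z16.23.png
pics/z16.52.png
pics/z16.82.png
pics/z17.12.png
504.66256028573866 31.765074522953466
-0.33 0.44 0 0 0 0;-0.37 0.4 0 0 0 0;-0.42 0.37 0 0 0 0;-0.44 0.32 0 0 0 0;-0.48 0.27 0 0 0 0;-0.5 0.23 0 0 0 0;-0.52 0.18 0 0 0 0;-0.53 0.12 0 0 0 0;-0.55 0.07 0 0 0 0;-0.55 0.01 0 0 0 0;-0.55 -0.04 0 0 0 0;-0.54 -0.1 0 0 0 0
cmd [519.07  92.2    0.  ] crank 7.039
-0.53 -0.14 0 0 0 0;-0.51 -0.21 0 0 0 0;-0.49 -0.25 0 0 0 0;-0.46 -0.3 0 0 0 0;-0.43 -0.34 0 0 0 0;-0.39 -0.38 0 0 0 0;-0.35 -0.43 0 0 0 0;-0.31 -0.45 0 0 0 0;-0.26 -0.49 0 0 0 0;-0.22 -0.5 0 0 0 0;-0.16 -0.53 0 0 0 0;-0.1 -0.54 0 0 0 0
cmd [580.56 100.67   0.  ] crank 8.239
-0.06 -0.54 0 0 0 0;0.01 -0.55 0 0 0 0;0.05 -0.55 0 0 0 0;0.11 -0.54 0 0 0 0;0.17 -0.52 0 0 0 0;0.22 -0.51 0 0 0 0;0.26 -0.48 0 0 0 0;0.31 -0.45 0 0 0 0;0.36 -0.42 0 0 0 0;0.4 -0.38 0 0 0 0;0.43 -0.34 0 0 0 0;0.46 -0.3 0 0 0 0
cmd [610.78  46.45   0.  ] crank 9.439
0.49 -0.25 0 0 0 0;0.52 -0.19 0 0 0 0;0.53 -0.15 0 0 0 0;0.54 -0.09 0 0 0 0;0.55 -0.04 0 0 0 0;0.55 0.02 0 0 0 0;0.54 0.08 0 0 0 0;0.54 0.12 0 0 0 0;0.52 0.18 0 0 0 0;0.49 0.23 0 0 0 0;0.48 0.28 0 0 0 0;0.44 0.33 0 0 0 0
cmd [571.13  -1.36   0.  ] crank 10.639
0.41 0.37 0 0 0 0;0.37 0.4 0 0 0 0;0.33 0.45 0 0 0 0;0.28 0.47 0 0 0 0;0.23 0.5 0 0 0 0;0.18 0.51 0 0 0 0;0.13 0.54 0 0 0 0;0.08 0.54 0 0 0 0;0.02 0.55 0 0 0 0;-0.04 0.55 0 0 0 0;-0.09 0.54 0 0 0 0;-0.14 0.54 0 0 0 0
cmd [512.17  18.27   0.  ] crank 11.839
-0.19 0.51 0 0 0 0;-0.25 0.49 0 0 0 0;-0.29 0.47 0 0 0 0;-0.34 0.43 0 0 0 0
cmd [502.7   37.92   0.  ] crank 12.239
```

View pics/drop.png

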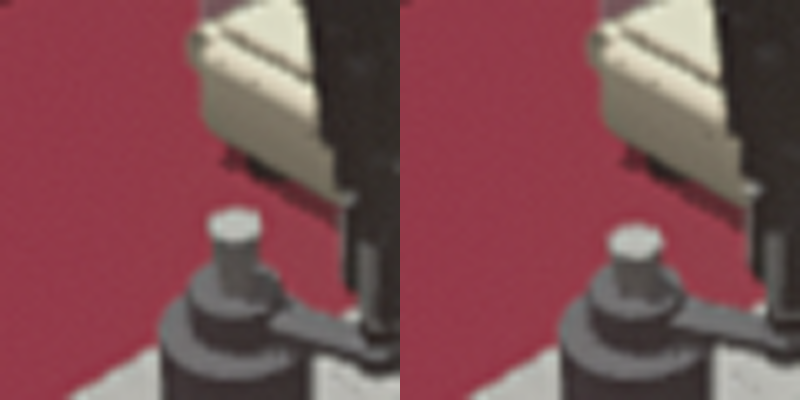

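The drop is clear: the head goes from (235,225) to (635,243) in the pair, z 105.5 to 98, at crank about -0.345. Now forward 6.4 rad, which ends one turn past the drop.

Emit:
move_arm(deltas="-0.33 0.44 0 0 0 0;-0.37 0.4 0 0 0 0;-0.42 0.37 0 0 0 0;-0.44 0.32 0 0 0 0;-0.48 0.27 0 0 0 0;-0.5 0.23 0 0 0 0;-0.52 0.18 0 0 0 0;-0.53 0.12 0 0 0 0;-0.55 0.07 0 0 0 0;-0.55 0.01 0 0 0 0;-0.55 -0.04 0 0 0 0;-0.54 -0.1 0 0 0 0")

```text
clock: 18.68
position: [517.6, 91.6, 88.8]
ee_rot: [-0.463, 0.887, -0.0, -0.001]
contact_force: [-0.0, -2.1, 9.2]
gripper_width: 14.2
```

```bash
python3 z.py
```

```text
18.675 crank 0.73 F [-0.  -2.1  9.2] 0 []
```

Emit:
move_arm(deltas="-0.53 -0.14 0 0 0 0;-0.51 -0.21 0 0 0 0;-0.49 -0.25 0 0 0 0;-0.46 -0.3 0 0 0 0;-0.43 -0.34 0 0 0 0;-0.39 -0.38 0 0 0 0;-0.35 -0.43 0 0 0 0;-0.31 -0.45 0 0 0 0;-0.26 -0.49 0 0 0 0;-0.22 -0.5 0 0 0 0;-0.16 -0.53 0 0 0 0;-0.1 -0.54 0 0 0 0")

```text
clock: 20.23
position: [579.7, 101.7, 88.9]
ee_rot: [-0.463, 0.886, 0.001, 0.0]
contact_force: [-0.6, 3.8, 6.5]
gripper_width: 14.1
```

```bash
python3 z.py; python3 look.py f1
```

```text
20.225 crank 1.934 F [-0.6  3.8  6.5] 32 [95.  95.2 95.4 95.7]
20.375 [580.3 101.5  88.8] [1.4 1.9 4.7] w 14.0 r 55.6 ang 1.118 crank~ 1.946
top 62 [94.4 94.6 94.9 95.  95.2 95.2 95.2 95.3 95.3 95.4 95.5 95.5]
side 37 [94.6 94.7 94.9 95.  95.1 95.4 95.5 95.7 95.9 96.  96.9 97.2]
```

View pics/f1.png

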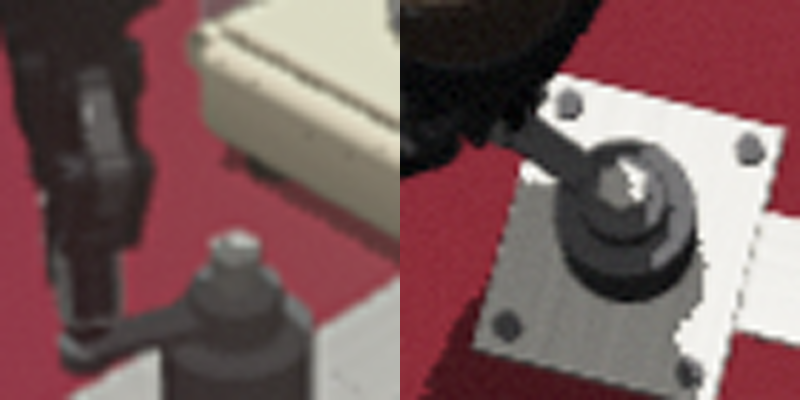

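The bolt is following the thread, with the head now at about 95 (at (235,250) and (620,185)). I continue.

Emit:
move_arm(deltas="-0.06 -0.54 0 0 0 0;0.01 -0.55 0 0 0 0;0.05 -0.55 0 0 0 0;0.11 -0.54 0 0 0 0;0.17 -0.52 0 0 0 0;0.22 -0.51 0 0 0 0;0.26 -0.48 0 0 0 0;0.31 -0.45 0 0 0 0;0.36 -0.42 0 0 0 0;0.4 -0.38 0 0 0 0;0.43 -0.34 0 0 0 0;0.46 -0.3 0 0 0 0")

```text
clock: 21.88
position: [610.8, 47.3, 88.8]
ee_rot: [-0.463, 0.886, 0.0, 0.001]
contact_force: [1.7, 1.9, 6.0]
gripper_width: 13.9
```

```bash
python3 z.py
```

```text
21.875 crank -3.143 F [1.7 1.9 6. ] 38 [93.1 93.3 93.7 93.9]
```

Emit:
move_arm(deltas="0.49 -0.25 0 0 0 0;0.52 -0.19 0 0 0 0;0.53 -0.15 0 0 0 0;0.54 -0.09 0 0 0 0;0.55 -0.04 0 0 0 0;0.55 0.02 0 0 0 0;0.54 0.08 0 0 0 0;0.54 0.12 0 0 0 0;0.52 0.18 0 0 0 0;0.49 0.23 0 0 0 0;0.48 0.28 0 0 0 0;0.44 0.33 0 0 0 0")

```text
clock: 23.42
position: [570.8, -0.9, 88.8]
ee_rot: [-0.463, 0.887, -0.0, 0.001]
contact_force: [1.9, -0.1, 5.0]
gripper_width: 14.3
```

```bash
python3 z.py
```

```text
23.425 crank -1.924 F [ 1.9 -0.1  5. ] 35 [91.5 91.8 91.9 92.2]
```

Emit:
move_arm(deltas="0.41 0.37 0 0 0 0;0.37 0.4 0 0 0 0;0.33 0.45 0 0 0 0;0.28 0.47 0 0 0 0;0.23 0.5 0 0 0 0;0.18 0.51 0 0 0 0;0.13 0.54 0 0 0 0;0.08 0.54 0 0 0 0;0.02 0.55 0 0 0 0;-0.04 0.55 0 0 0 0;-0.09 0.54 0 0 0 0;-0.14 0.54 0 0 0 0")

```text
clock: 24.98
position: [512.1, 18.8, 88.8]
ee_rot: [-0.463, 0.886, -0.0, 0.001]
contact_force: [3.2, 0.2, 5.7]
gripper_width: 14.2
```

```bash
python3 z.py
```

```text
24.975 crank -0.719 F [3.2 0.2 5.7] 31 [90.4 90.4 90.6 91. ]
```

Emit:
move_arm(deltas="-0.19 0.51 0 0 0 0;-0.25 0.49 0 0 0 0;-0.29 0.47 0 0 0 0;-0.3 0.39 0 0 0 0;0 0 0 0 0 0;0 0 0 0 0 0;0 0 0 0 0 0;0 0 0 0 0 0")

```text
clock: 26.02
position: [502.7, 38.2, 88.8]
ee_rot: [-0.463, 0.886, 0.0, 0.001]
contact_force: [2.1, 2.0, 5.7]
gripper_width: 14.0
```

```bash
python3 z.py; python3 look.py f2
python3 - <<'E'
from h import *
sd=eyes.get_image('side');cv2.imwrite('pics/fin.png',sd['pixels'])
t=eyes.get_image('top')
for n in('beaker','weight','caliper'):
    print(n,[(np.round(x['point'],1),round(x['p'],2)) for g in(sd,t) for x in eyes.boxes_of(g,n)[:1]])
E
```

```text
26.025 crank -0.323 F [2.1 2.  5.7] 25 [89.6 89.8 90.1 91. ]
26.175 [502.7  38.2  88.8] [1.3 2.2 6. ] w 14.0 r 54.9 ang -2.897 crank~ 5.96
top 0 []
side 26 [89.7 89.9 90.  90.  90.  90.  90.1 90.2 90.2 90.5 90.5 91.2]
beaker [(array([641.4, 255.2,  60.6]), 0.57), (array([669.3, 259.6,  51.8]), 0.81)]
weight [(array([ 437.3, -207.8,   79. ]), 0.6), (array([667.4, 259.6,  51.4]), 0.32)]
caliper [(array([ 570.5, -390.6,    5.7]), 0.55), (array([ 583.1, -376.9,    6. ]), 0.98)]
```

View pics/f2.png

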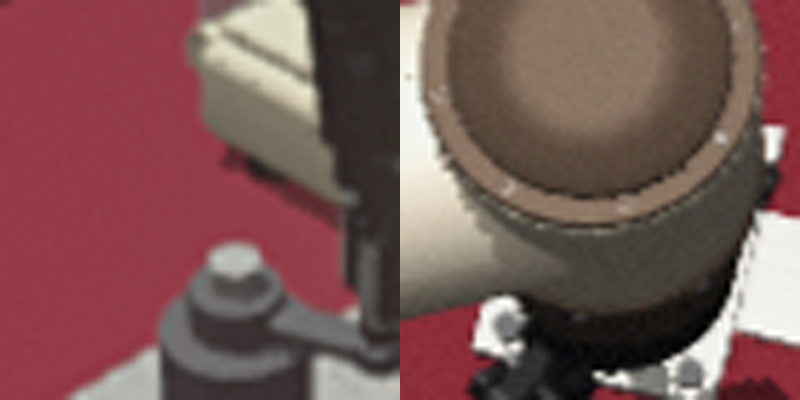

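View pics/fin.png

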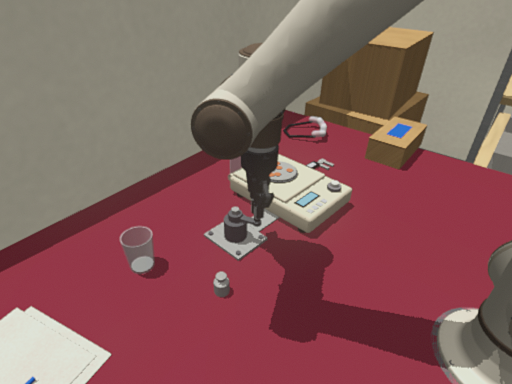

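The final view matches the plan. The crank is one turn past the drop and the head is at z 90, 8 mm below where it dropped. The weight at (222,285) and the beaker at (139,250) are unchanged, and the handle is still held.

```bash
python3 -c "
from bench import arm;print(arm.job_done())"
```

```text
the job is handed in; nothing more can be done
None
```

The job is handed in at about 26 s of the 61 s allowed, with the gripper still holding the crank handle still.

- **Button:** I pressed it to its hard stop with about 31 N. Lifting off, the spring pushed at about 4.6 N and faded out over roughly 6 mm, and the pictures show the cap out again.
- **Thread drop:** Turning the crank backward, the bolt head dropped from z 105.5 to 98 mm between crank angles -0.31 and -0.375 rad. It showed clearly in the side picture. The wrist force showed no jump, so I saw the drop but did not feel it.
- **Forward turn:** I turned the crank forward to 5.96 rad, about 0.02 rad past one full turn from the drop. The head sank steadily to z 90 mm, which is one 8 mm pitch.
- **Bystanders:** The beaker and caliper were re-detected within about 3 mm of where they started. The weight detector failed at the end: it reported the balance button in one view and the beaker in the other. The picture shows the weight in its original spot.

Two readings disagreed with the description:
- The TCP height read about 4 mm high at the button.
- The display still looks blue in the pictures, so only the full stroke and spring-back show that the balance was switched off.

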